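# Sweep the mounting plate and hold the square in its corner

### The arm

A 6-joint arm with a two-finger parallel gripper is mounted at the origin on a cart in front of the work surface, level with it; the furniture and walls round the work are solid. World frame = base frame: x ahead of the robot, y to its left, z up, the work surface at z = 0. Lengths are in m, angles in rad, forces in N, time in s.
With the tool pointing down it reaches from about 0.25 to 0.775 m from the base axis. Payload 4 kg.
Tool frame: the origin (TCP) lies on the centre line of the jaws, within the pads' length; the fingertips stand 25 mm ahead of it and the grasp point (between the pads) lies 6 mm ahead of it; z points along the fingers, y is the line along which they close (so a half turn about z gives the same grasp; the last joint's range is limited). The gripper opens to 94 mm and grips with 3 to 60 N. Pads are 16 mm wide; open, the fingers measure 119 mm over their backs; the gripper's body (75 mm by 177 mm) begins 78 mm behind the grasp point.
Start: joints at [-1.39, 0.087, 1.371, -0, 1.684, -0.103], TCP at [0.154, -0.528, 0.231] pointing down, gripper open.
Joint ranges: [-3.1, 3.1], [-0.76, 2.03], [0.27, 2.55], [-1.08, 4.22], [0.17, 2.65], [-2.57, 2.57]. Speed limits (rad/s): [2.79, 2.79, 3.14, 3.14, 3.14, 3.14].

### API

Orientations are given as [roll, pitch, yaw] about the fixed x, y, z axes, in that order (R = Rz(yaw) Ry(pitch) Rx(roll)).
In Python, from bench import sensors, optics, ticket gives the robot as it stands.
- The arm moves only by the tool send_rows, never from a script. Its argument "rows" is a list of rows, each a list of 6 numbers: the shift along the world's x, y, z in mm, then the turn, a rotation vector about the world's x, y, z in rad. In form: [[x, y, z, wx, wy, wz], ...]. A call has 1 to 8 rows; each row shifts and turns the commanded pose from where the row before left it; what a row does not reach is not made up. A row lasts 1/12 s, in which the tool goes at most 41.7 mm and 7.16 degrees, less where a joint would pass 70% of its speed; a pose out of reach is approached as far as the arm can. A call is refused whole if a number of a shift passes 41.7 or a number of a turn 0.125, either way. A call with a gripper value outside its range is refused whole. "grip" is the finger opening in mm, from 0 to 94, set as the call begins (left out, the last holds). The fingers move at their own pace and stop on an object; the grip force is fixed at half the most. Time passes only in rows, so rows that do not move let the fingers close. It gives the time, the measured TCP pose, the force, the opening and the grip force at its end, in the units of the state.
- sensors.get_obs(): the state, without advancing time (a new reading comes with each control period).
- optics.snapshot(name): name is "side" or "top" or "wrist"; returns the picture (420x560x3 uint8, red, green, blue); there is no depth.
- optics.camera_model(name): a dict with "vertical_fov" (degrees; the focal length in pixels is half the picture's height over the tangent of half this angle, whatever the lens; pixels are square), "cx", "cy" (the principal point, pixels), "R" (3x3) and "t" (3): a world point X has camera coordinates R X + t. Camera axes: x right, y down, z forward; pixel columns grow to the right and rows downward; lengths in m; the calibration is good to about 2 mm. A picture is of the moment at which its call begins: read the wrist's pose just before it. camera_model takes no time and is no camera call; for the wrist camera it gives the pose at the moment of the call.
- ticket.close_job(): hands the job in; it is judged then, once.
The state is a dict: "time": time; "joint_positions": joint angles; "qvel": joint speeds; "joint_torque": joint torques, N m; "tool_pos": TCP position; "ee_rot": TCP orientation; "wrist_force": force on the tool from outside, world axes, zero at the start; "wrist_torque": the same for the moment, N m; "width": finger opening in m; "finger_force": force on a finger pad.
Only numpy, scipy, OpenCV 4.12 (cv2) and the standard library are available. Lean on these libraries where they do the work, as an engineer would, in place of code of your own. Each camera call takes 0.05 s, during which the arm holds its last target. There are 200 camera calls.

### The job

Pick up the scraper block and with it sweep the three loose metal chips off the mounting plate onto the desk, then put the scraper down on the desk clear of the plate. Next take the steel square by its stock, stand it on the plate with its blade towards the upright bracket, and press it into the corner until its underside lies flat on the plate and the back of its blade lies flat against the bracket's face. Finish while still gripping the square and pressing it lightly both down and against the bracket; do not let go, do not touch the chips with the fingers, and leave the other things on the desk alone.

Things in the scene. Friction and masses are not known exactly. Their poses are not given: they have to be found in the camera images.
- plate: Dark steel mounting plate with a grid of small holes (marks only, the top is flat), 220 (x) x 140 (y) x 16 mm thick, fixed flat on the desk. Origin: centre of its underside; its top is at z = 16 mm. x runs along the 220 mm side towards the bracket.
- bracket: Aluminium angle bracket fixed on the plate. Its flat upright face looks along its own -x, is 110 mm wide (y) and 90 mm high. Origin: foot of that face, in the middle of its width, on the plate's top; the upright is 14 mm thick (x 0 to 14 mm), with a foot and two braces behind it to x = 54 mm. Its axes are parallel to the plate's; its place along the plate varies.
- square: Steel engineer's square, about 0.3 kg, standing on the desk. Stock (thick bar): 120 (x) x 24 (y) x 30 mm (z). Blade: 6 mm thick, 18 mm wide, rising at the stock's +x end to 84 mm above the underside; its back is flush with the stock's +x end, at x = +60 mm. Origin: centre of the stock's underside. Grip the stock across its 24 mm, near the origin.
- square_heel (a point): The outer corner of the square: bottom edge of its +x end face, mid-width, 60 mm along +x from the square's origin.
- scraper: Scraper block, a grey plastic bar with a steel edge below, about 0.15 kg, standing on the desk: 110 (x) x 24 (y) x 52 mm high (the lowest 8 mm is 16 mm wide in y). Origin: centre of its underside. Grip it across its 24 mm, mid-length, in its upper half so that the fingertips stay above the chips.
- chip_0: Loose metal chip, 16 x 10 x 9 (L-shaped on edge) mm, 12 g, lying on the plate 25 to 95 mm in front of the bracket's face, within 35 mm of its middle line. Origin: about the centre of its underside.
- chip_1: Loose metal chip, 13 x 13 x 8 mm, 12 g, lying on the plate 25 to 95 mm in front of the bracket's face, within 35 mm of its middle line. Origin: about the centre of its underside.
- chip_2: Loose metal chip, 20 x 13 x 6 (L-shaped, flat) mm, 12 g, lying on the plate 25 to 95 mm in front of the bracket's face, within 35 mm of its middle line. Origin: about the centre of its underside.
- usb_stick: Bystander: black USB stick, 17 x 54 x 8 mm. Origin: centre of its underside.
- filter_cube: Bystander: black filter cube, 39 x 32 x 36 mm. Origin: centre of its underside.
- slide_case: Bystander: flat black slide case, 34 x 86 x 10 mm. Origin: centre of its underside.
- marker: Bystander: black marker pen, 12 x 144 x 12 mm, long side along its y. Origin: centre of its underside.
There are look-alikes about, which are no part of the job. Leave any turquoise look-alike of the scraper alone.

How it is judged:
By the outcome, as a careful person would: the job done as asked, in the order asked, and still so for the second after the job is handed in, while the arm keeps its last pose, push and grip.
It also fails if it takes over 67 s, if anything falls off the work surface, if the arm or the gripper's body presses on something with over 40 N, if the wrist force passes 120 N, or if a joint passes its speed limit or range.

## Working session

There is one attempt and no reset: what is moved stays moved. The work goes in short steps, Python scripts to look and compute and a tool call to move; the robot and the scene stay as the last step left them, time stands still between calls to the robot, and variables do not carry over. Pictures are saved under pics/ and viewed, at most 10 in all, crops included, and the job is handed in when it is done.

Besides the shell and the picture viewer there is one more tool, called after "Call:" as name(argument=value, ...), one argument or row to a line, values as JSON. send_rows: Moves the arm, as the interface text tells. Its arguments: {"type":"object","properties":{"rows":{"type":"array"},"grip":{"type":"number"}},"required":["rows"]}

```bash
mkdir -p pics; ls; cat > h.py <<'E'
import numpy as np, cv2
from bench import sensors, optics, ticket
def cam(n):
    m=optics.camera_model(n); f=210/np.tan(np.radians(m["vertical_fov"])/2)
    return f,m["cx"],m["cy"],np.array(m["R"]),np.array(m["t"]),m
def ray(c,u,v,z):
    f,cx,cy,R,t,_=c; d=R.T@np.array([(u-cx)/f,(v-cy)/f,1]); o=-R.T@t
    return o+d*(z-o[2])/d[2]
def proj(c,X):
    f,cx,cy,R,t,_=c; p=R@np.array(X)+t; return np.array([cx+f*p[0]/p[2],cy+f*p[1]/p[2]])
def snap(n,name):
    im=optics.snapshot(n)[:,:,::-1].copy(); cv2.imwrite(f"pics/{name}.png",im); return im
E
python3 - <<'E'
from h import *
for n in("top","side"):
    c=cam(n); print(n,c[5]); snap(n,n+"0")
o=sensors.get_obs(); print(o)
E
```

```text
pics
top {'vertical_fov': 50.55954888338813, 'cx': 275.5988947134397, 'cy': 210.51509757606544, 'R': array([[-0.00239118, -0.99996878,  0.0075307 ],
       [-0.99748444,  0.00185159, -0.07086151],
       [ 0.07084536, -0.0076812 , -0.99745774]]), 't': array([0.23709668, 0.55651763, 1.5497207 ])}
side {'vertical_fov': 56.42027445082668, 'cx': 277.74644478535225, 'cy': 217.9943863847081, 'R': array([[ 0.07065155, -0.9972233 , -0.02353843],
       [-0.47707949, -0.01305796, -0.87876314],
       [ 0.87601571,  0.07331568, -0.47667735]]), 't': array([0.18848382, 0.31233287, 0.99547361])}
{'time': 0.1, 'joint_positions': array([-1.39010288e+00,  8.79120743e-02,  1.37206812e+00, -2.48779149e-05,
        1.68357447e+00, -1.03080966e-01]), 'qvel': array([ 2.34965978e-04, -6.00350960e-04, -4.31209384e-03,  3.96810269e-04,
       -7.22093416e-04,  5.68248604e-06]), 'joint_torque': array([ 2.09410937e-03, -3.41253483e+01, -3.03300762e+01,  7.19144451e-02,
        3.04043025e-02, -9.99641406e-05]), 'tool_pos': array([ 0.15391066, -0.52758333,  0.22942198]), 'ee_rot': array([-3.13963851e+00, -1.77294049e-04,  2.83771459e-01]), 'wrist_force': array([ 0.90026303, -0.09370824,  0.59063909]), 'wrist_torque': array([-0.01240061, -0.04126927, -0.03232515]), 'finger_force': 0.0, 'width': 0.0936784701482847}
```

View pics/top0.png

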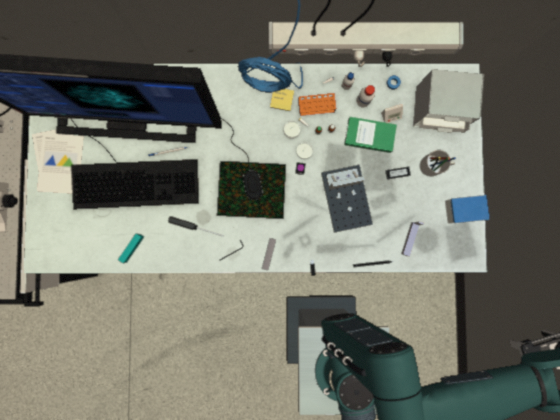

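View pics/side0.png

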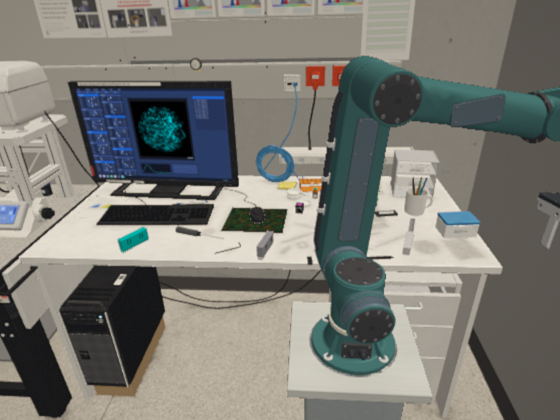

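Top view: plate at about (347,198) with the bracket at its far end (345,177). There is a grey bar at (269,254), a lilac one at (411,239), and a turquoise look-alike at (130,248). I'll zoom in to tell them apart.

```bash
python3 - <<'E'
from h import *
t=cv2.imread("pics/top0.png");s=cv2.imread("pics/side0.png")
a=cv2.resize(t[155:280,240:440],(800,500)[:2],interpolation=3)[:, :]
b=cv2.resize(s[190:270,220:440],(800,291),interpolation=3)
cv2.imwrite("pics/z0.png",cv2.resize(np.vstack([a,b]),(606,600),interpolation=cv2.INTER_AREA))
c=cam("top")
for n,p in dict(grey=(269,254),lil=(411,239),plate=(347,198),br=(345,177),marker=(372,264),usb=(313,269),slide=(398,173),cube=(300,168)).items(): print(n,ray(c,*p,0.02).round(3))
c=cam("wrist");print(c[5]); print(-c[3].T@c[4])
E
```

```text
grey [0.404 0.259 0.02 ]
lil [ 0.456 -0.24   0.02 ]
plate [ 0.601 -0.017  0.02 ]
br [ 0.676 -0.011  0.02 ]
marker [ 0.369 -0.101  0.02 ]
usb [0.352 0.106 0.02 ]
slide [ 0.69  -0.199  0.02 ]
cube [0.708 0.149 0.02 ]
{'vertical_fov': 58.8183142399154, 'cx': 277.0514348736923, 'cy': 210.0020765447722, 'R': array([[ 0.27994431, -0.96001491, -0.00160047],
       [-0.92720826, -0.27080911,  0.2587417 ],
       [-0.24882931, -0.0709493 , -0.96594522]]), 't': array([-0.54836328, -0.02684946,  0.39064227])}
[ 0.22581939 -0.50599221  0.38340847]
```

View pics/z0.png

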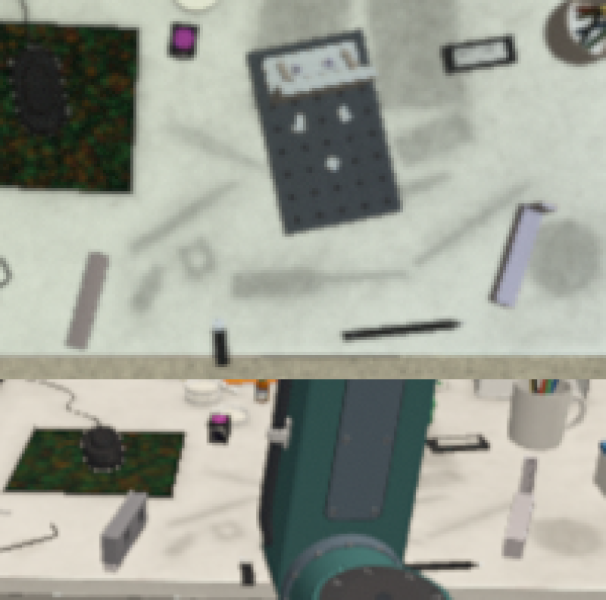

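The zoom settles it. The scraper is the grey bar at top-image (269,254), and the square is the lilac bar at (411,239) with its blade at the far end. The plate is yawed about +12°, and the three chips show as white dots on it. The marker, USB stick, slide case and cube are all well apart. I'll look from the wrist on the way over.

Call:
send_rows(
  rows=[
    [36, 36, 4, 0, 0, -0.06],
    [36, 36, 4, 0, 0, -0.06],
    [36, 36, 4, 0, 0, -0.06],
    [36, 36, 4, 0, 0, -0.06],
    [36, 36, 4, 0, 0, -0.06],
    [36, 36, 4, 0, 0, -0.06],
    [36, 36, 4, 0, 0, -0.06],
    [36, 36, 4, 0, 0, -0.06],
  ],
  grip=94,
)

```text
time: 0.77
tool_pos: [0.3898, -0.2912, 0.2564]
ee_rot: [-3.141, 0.0, -0.199]
wrist_force: [0.3, -0.1, 0.3]
width: 0.0938
finger_force: 0.0
```

```bash
cat >> h.py <<'E'
def look(name):
    o=sensors.get_obs(); c=cam("wrist"); im=snap("wrist",name)
    np.savez(f"pics/{name}.npz",R=c[3],t=c[4],i=np.array(c[:3])); print("t",round(o["time"],2),"tcp",o["tool_pos"].round(4),o["ee_rot"].round(4),"F",o["wrist_force"].round(1),"w",round(o["width"],4))
    return c,im
def load(name):
    d=np.load(f"pics/{name}.npz"); return (*d["i"],d["R"],d["t"],None),cv2.imread(f"pics/{name}.png")
E
python3 -c "
from h import *
look('w1')"
```

```text
t 0.77 tcp [ 0.3898 -0.2912  0.2564] [-3.1415e+00  4.0000e-04 -1.9940e-01] F [ 0.3 -0.1  0.3] w 0.0938
```

Call:
send_rows(
  rows=[
    [5, 40, 5, 0, 0, 0],
    [5, 40, 5, 0, 0, 0],
    [5, 40, 5, 0, 0, 0],
    [5, 40, 5, 0, 0, 0],
    [5, 40, 5, 0, 0, 0],
    [5, 40, 5, 0, 0, 0],
  ],
)

```text
time: 1.32
tool_pos: [0.4185, -0.0513, 0.2865]
ee_rot: [3.142, 0.0, -0.196]
wrist_force: [1.2, -0.3, 0.0]
width: 0.094
finger_force: 0.0
```

```bash
python3 -c "
from h import *
look('w2')
a=cv2.imread('pics/w1.png');b=cv2.imread('pics/w2.png');cv2.imwrite('pics/w12.png',cv2.resize(np.vstack([a,b]),(400,600)))"
```

```text
t 1.32 tcp [ 0.4185 -0.0513  0.2865] [ 3.1416e+00  3.0000e-04 -1.9640e-01] F [ 1.2 -0.3  0. ] w 0.094
```

View pics/w2.png

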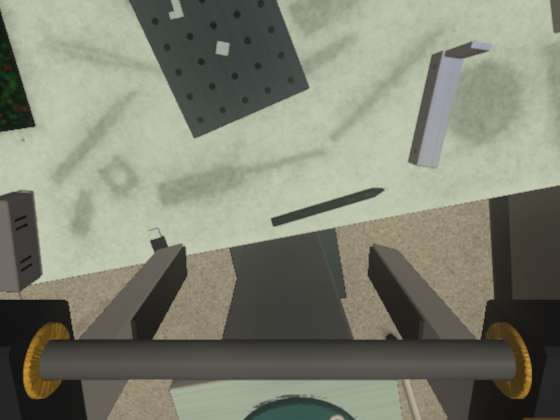

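The w2 picture shows the plate's near corners at (194,137) and (308,88), the square's stock at (410–460, 50–165) with its blade top at about (485,47), and the scraper cut off at the left. Next I move over the scraper.

Call:
send_rows(
  rows=[
    [-6, 37, 0, 0, 0, 0],
    [-6, 37, 0, 0, 0, 0],
    [-6, 37, 0, 0, 0, 0],
    [-6, 37, 0, 0, 0, 0],
    [-6, 37, 0, 0, 0, 0],
    [-6, 37, 0, 0, 0, 0],
    [-6, 37, 0, 0, 0, 0],
    [0, 0, 0, 0, 0, 0],
  ],
)

```text
time: 2.03
tool_pos: [0.3752, 0.2109, 0.2859]
ee_rot: [-3.14, 0.003, -0.187]
wrist_force: [-0.4, 0.1, -0.3]
width: 0.0942
finger_force: 0.0
```

```bash
python3 -c "
from h import *
look('w3')"
```

```text
t 2.03 tcp [0.3752 0.2109 0.2859] [-3.1395e+00  2.6000e-03 -1.8690e-01] F [-0.4  0.1 -0.3] w 0.0942
```

View pics/w3.png

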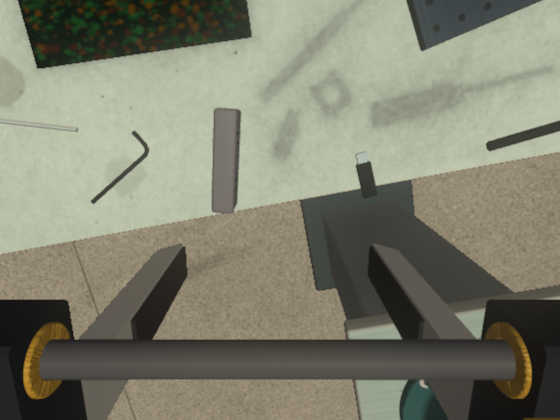

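The scraper's top face spans roughly (213–236, 108–211), with a sliver of its right side visible. I'll measure it with a mask.

```bash
python3 - <<'E'
from h import *
c,im=load("w3")
r=im[98:224,195:260].astype(int)
for v in (130,160,190): print(v, im[v,206:246].sum(1).tolist())
# object mask: dark pixels vs desk/floor, connected at centre
m=(im.astype(int).sum(2)<345).astype(np.uint8)
f=m.copy()
n,l,st,_=cv2.connectedComponentsWithStats(m[95:205,190:260]); k=l[160-95,224-190]; print(st[k])
cnt=cv2.findContours((l==k).astype(np.uint8),0,2)[0][0]+np.array([190,95])
print(cv2.approxPolyDP(cnt,2.5,True)[:,0].tolist())
P=lambda u,v,z=.052: ray(c,u,v,z).round(4)
tl,tr,br,bl=P(214,108.5),P(237,109),P(233,211),P(212,211)
print(tl,tr,br,bl,"len",np.linalg.norm(tl-bl),np.linalg.norm(tr-br),"w",np.linalg.norm(tl-tr),np.linalg.norm(bl-br))
E
```

```text
130 [557, 553, 552, 550, 552, 552, 509, 381, 294, 329, 348, 346, 347, 347, 348, 349, 349, 351, 352, 353, 355, 358, 358, 355, 357, 361, 358, 355, 343, 312, 264, 229, 237, 265, 426, 537, 537, 537, 534, 534]
160 [555, 544, 539, 547, 553, 553, 452, 280, 322, 342, 343, 343, 341, 345, 344, 346, 343, 344, 346, 348, 347, 349, 352, 351, 353, 354, 349, 332, 303, 255, 234, 231, 309, 467, 552, 546, 541, 539, 532, 530]
190 [550, 553, 555, 555, 553, 459, 291, 306, 333, 339, 337, 337, 339, 338, 338, 339, 338, 339, 340, 343, 340, 342, 344, 342, 344, 337, 331, 294, 219, 199, 217, 355, 503, 551, 551, 550, 554, 553, 555, 555]
[   0    0   70  110 6217]
[[230, 192]]
[0.4616 0.26   0.052 ] [0.4568 0.2374 0.052 ] [0.3538 0.2644 0.052 ] [0.358  0.2866 0.052 ] len 0.10696036649151874 0.1064800450788785 w 0.023104112188093284 0.02259380446051527
```

Call:
send_rows(
  rows=[
    [16, 25.5, -20, 0, 0, -0.033],
    [16, 25.5, -20, 0, 0, -0.033],
    [0, 0, -36, 0, 0, 0],
    [0, 0, -36, 0, 0, 0],
    [0, 0, -36, 0, 0, 0],
    [0, 0, -34, 0, 0, 0],
    [0, 0, 0, 0, 0, 0],
  ],
)

```text
time: 2.67
tool_pos: [0.4044, 0.2528, 0.0964]
ee_rot: [3.13, 0.012, -0.264]
wrist_force: [-2.0, 0.1, -0.7]
width: 0.0942
finger_force: 0.0
```

```bash
python3 -c "
from h import *
look('w4')"
```

```text
t 2.67 tcp [0.4044 0.2528 0.0964] [ 3.1302  0.0123 -0.264 ] F [-2.   0.1 -0.7] w 0.0942
```

View pics/w4.png

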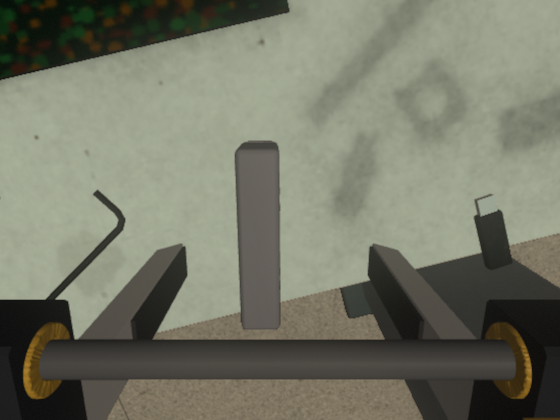

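The scraper's top face lies between the fingers, with corners (236,150), (279,149), (280,328) and (242,328).

```bash
python3 - <<'E'
from h import *
c,im=load("w4")
Q=[ray(c,*p,.052) for p in((236,150),(279,149),(280,328),(242,328))]
print(np.round(Q,4),np.mean(Q,0)); 
for a,b in((0,3),(1,2)): d=Q[a]-Q[b]; print(np.hypot(*d[:2]),np.arctan2(d[1],d[0]))
o=sensors.get_obs();print(o["tool_pos"],o["ee_rot"],o["qvel"].round(3))
E
```

```text
[[0.4621 0.2598 0.052 ]
 [0.4567 0.2378 0.052 ]
 [0.3528 0.2651 0.052 ]
 [0.359  0.2872 0.052 ]] [0.40765934 0.26245553 0.052     ]
0.10674178487945557 -0.25983844354268903
0.10741682731140538 -0.256904011541019
[0.40659268 0.25399458 0.1004646 ] [ 3.13437317  0.00749593 -0.26401453] [ 0.007 -0.048 -0.119  0.002  0.015  0.007]
```

Call:
send_rows(
  rows=[
    [0.5, 4, -16, 0, 0, 0],
    [0.5, 4, -16, 0, 0, 0],
    [0, 0, -10, 0, 0, 0],
    [0, 0, -5, 0, 0, 0],
    [0, 0, 0, 0, 0, 0],
    [0, 0, 0, 0, 0, 0],
  ],
)

```text
time: 3.22
tool_pos: [0.4109, 0.2649, 0.0589]
ee_rot: [-3.141, -0.001, -0.263]
wrist_force: [-0.7, -0.1, 0.6]
width: 0.0944
finger_force: 0.0
```

Call:
send_rows(
  rows=[
    [0, 0, 0, 0, 0, 0],
    [0, 0, 0, 0, 0, 0],
    [0, 0, 0, 0, 0, 0],
    [0, 0, 0, 0, 0, 0],
    [0, 0, 0, 0, 0, 0],
    [0, 0, 0, 0, 0, 0],
  ],
  grip=15,
)

```text
time: 3.72
tool_pos: [0.41, 0.265, 0.0577]
ee_rot: [3.142, -0.0, -0.262]
wrist_force: [0.4, 0.1, 0.3]
width: 0.0574
finger_force: 0.0
```

Call:
send_rows(
  rows=[
    [0, -1, -4, 0, 0, 0],
    [0, -1, -3, 0, 0, 0],
    [0, 0, 0, 0, 0, 0],
    [0, 0, 0, 0, 0, 0],
    [0, 0, 0, 0, 0, 0],
    [0, 0, 0, 0, 0, 0],
    [0, 0, 0, 0, 0, 0],
    [0, 0, 0, 0, 0, 0],
  ],
)

```text
time: 4.38
tool_pos: [0.4099, 0.2629, 0.0505]
ee_rot: [3.141, 0.0, -0.262]
wrist_force: [-0.4, -0.0, -1.7]
width: 0.0237
finger_force: 30.0
```

Call:
send_rows(
  rows=[
    [0, 0, 0, 0, 0, 0],
    [0, 0, 0, 0, 0, 0],
  ],
)

```text
time: 4.55
tool_pos: [0.4099, 0.2629, 0.0505]
ee_rot: [3.141, 0.0, -0.262]
wrist_force: [-0.1, -0.3, -1.8]
width: 0.0238
finger_force: 30.0
```

The scraper is held (width 23.8 mm, 30 N). I'll lift it and look at the plate, with the tool turned to the plate's yaw.

Call:
send_rows(
  rows=[
    [0, 0, 30, 0, 0, 0],
    [0, 0, 35, 0, 0, 0],
    [12, -32, 30, 0, 0, 0.07],
    [14, -36, 30, 0, 0, 0.08],
    [14, -36, 30, 0, 0, 0.08],
    [14, -36, 30, 0, 0, 0.08],
    [14, -36, 20, 0, 0, 0.08],
    [14, -36, 20, 0, 0, 0.08],
  ],
)

```text
time: 5.22
tool_pos: [0.4839, 0.0713, 0.2599]
ee_rot: [3.141, -0.002, 0.213]
wrist_force: [0.9, 0.6, -1.5]
width: 0.024
finger_force: 30.0
```

Call:
send_rows(
  rows=[
    [15, -30, 0, 0, 0, 0],
    [15, -30, 0, 0, 0, 0],
    [0, 0, 0, 0, 0, 0],
    [0, 0, 0, 0, 0, 0],
    [0, 0, 0, 0, 0, 0],
  ],
)

```text
time: 5.63
tool_pos: [0.5132, 0.013, 0.2577]
ee_rot: [-3.141, 0.001, 0.208]
wrist_force: [0.2, 0.2, -2.0]
width: 0.0239
finger_force: 30.0
```

```bash
python3 -c "
from h import *
look('w5')"
```

```text
t 5.63 tcp [0.5132 0.013  0.2577] [-3.1407e+00  1.0000e-03  2.0760e-01] F [ 0.2  0.2 -2. ] w 0.0239
```

View pics/w5.png

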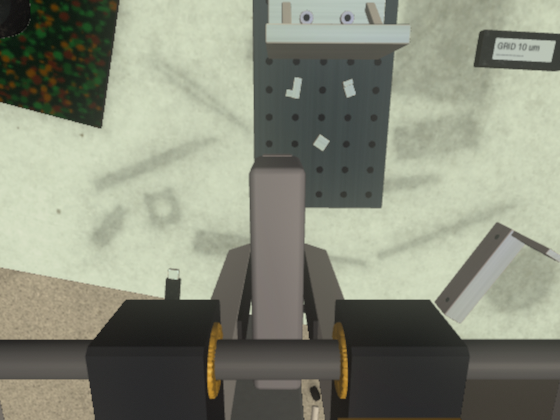

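The w5 view shows the bracket's face foot at about row 48–57. The chips are at (295,87), (349,88) and (321,142). The plate's edges are at columns 253 and ~387, with its front edge at row 207. Now to measure it.

```bash
python3 - <<'E'
from h import *
from scipy.stats import linregress
c,im=load("w5"); g=cv2.cvtColor(im,6).astype(int)
for u in(310,330,365): print(u,g[20:70,u].tolist())
L=[];Rr=[]
for v in range(65,200,5):
    d=np.diff(cv2.GaussianBlur(g.astype(np.float32),(3,3),0)[v])
    Rr.append((370+np.argmax(d[370:405])+.5,v))
    if v<150: L.append((240+np.argmin(d[240:265])+.5,v))
F=[]
for u in range(312,378,5):
    d=np.diff(cv2.GaussianBlur(g.astype(np.float32),(3,3),0)[:,u]); F.append((u,195+np.argmax(d[195:220])+.5))
for n,E in(("L",L),("R",Rr),("F",F)):
    P=np.array([ray(c,*p,.016)[:2] for p in E]); m=np.median(P,0); v=cv2.fitLine(P.astype(np.float32),cv2.DIST_HUBER,0,.01,.01).ravel(); print(n,v.round(4),"yaw",np.arctan2(v[1],v[0]))
m=((g>130)&(np.arange(420)[:,None]>62)&(np.arange(420)[:,None]<160)).astype(np.uint8)
m[:,:262]=0;m[:,375:]=0
n,l,st,ce=cv2.connectedComponentsWithStats(m)
for s,k in zip(st[1:],ce[1:]):
    if s[4]>30: print(s,k.round(1),ray(c,*k,.022).round(4))
E
```

```text
310 [172, 172, 168, 158, 168, 179, 182, 184, 184, 185, 186, 186, 186, 185, 186, 186, 184, 182, 179, 179, 181, 177, 159, 120, 82, 82, 83, 82, 82, 81, 82, 82, 82, 81, 81, 80, 80, 79, 80, 79, 78, 78, 78, 79, 78, 78, 77, 77, 77, 77]
330 [188, 190, 188, 174, 167, 178, 182, 183, 184, 186, 188, 187, 186, 187, 188, 187, 184, 183, 183, 181, 182, 178, 162, 124, 83, 82, 83, 82, 82, 81, 81, 83, 82, 82, 82, 81, 80, 79, 80, 79, 78, 78, 79, 79, 78, 78, 78, 78, 77, 78]
365 [189, 190, 189, 170, 162, 177, 181, 182, 183, 185, 187, 186, 185, 185, 187, 187, 186, 184, 182, 182, 182, 180, 167, 128, 87, 83, 83, 83, 82, 82, 82, 83, 82, 82, 82, 82, 81, 82, 82, 80, 78, 78, 78, 79, 77, 77, 77, 77, 77, 77]
L [0.9804 0.197  0.5834 0.0535] yaw 0.19825709
R [ 0.9798  0.1998  0.5893 -0.0872] yaw 0.20118399
F [ 0.2062 -0.9785  0.5    -0.0622] yaw -1.3631396
[286  77  16  22 214] [294.7  88.5] [0.6102 0.0164 0.022 ]
[343  79  13  19 162] [348.9  87.9] [ 0.6219 -0.0362  0.022 ]
[313 135  17  16 152] [320.9 142.3] [ 0.5642 -0.0216  0.022 ]
```

```bash
cat >> h.py <<'E'
YAW=.2; ex=np.array([np.cos(YAW),np.sin(YAW),0]); ey=np.array([-np.sin(YAW),np.cos(YAW),0])
E
python3 - <<'E'
from h import *
c,im=load("w5"); 
L=np.array([.5834,.0535,0]);R=np.array([.5893,-.0872,0]);F=np.array([.5,-.0622,0])
print("y edges",L@ey,R@ey,"front x",F@ex)
mid=(L@ey+R@ey)/2; x0=F@ex
for k in((.6102,.0164,0),(.6219,-.0362,0),(.5642,-.0216,0)): k=np.array(k); print("chip",k@ex-x0,k@ey-mid)
for u,v in((330,43.2),(365,43.3),(290,43)):
    for z in(.016,.106): print(z,(ray(c,u,v,z)@ex-x0).round(4),end=" ")
for u,v in((266,35),(409,35)): print("br y",ray(c,u,v,.106)@ey-mid)
print("cam",-c[3].T@c[4], ex*x0+ey*mid)
# top cam / w2 / w3 check
c2,i2=load("w2")
for z,s in((.106,.13),(.106,.15)): print(proj(c2,ex*(x0+s)+ey*mid+[0,0,z]))
p=ex*x0+ey*mid
for y in(-.07,.07): print("w2 front corner",proj(c2,p+ey*y+[0,0,.016]))
for nm in("top",):
    ct=cam(nm)
    for s in(0,.13,.15,.22): print(nm,s,proj(ct,p+ex*s+[0,0,.016]),proj(ct,p+ex*s+[0,0,.106]))
E
```

```text
y edges -0.06347012567133228 -0.20253764222528586 front x 0.477676056545168
chip 0.1236187462785967 0.0278489501737591
chip 0.12463551843951903 -0.02602698299099243
chip 0.07098624912768725 -0.00025479056763527685
0.016 0.1665 0.106 0.1521 0.016 0.1667 0.106 0.1522 0.016 0.1664 0.106 0.152 br y 0.05399708584841449
br y -0.05382070105080619
cam [0.58664886 0.02922549 0.41158268] [ 0.49457813 -0.03545308  0.        ]
[175.22171245 -43.68477257]
[163.5385456  -70.95307504]
w2 front corner [309.05986053  87.34410449]
w2 front corner [192.81208464 138.01749967]
top 0 [352.53636752 228.08100896] [357.40903781 227.22996387]
top 0.13 [344.74204076 192.18177214] [349.11561345 189.17015865]
top 0.15 [343.55064783 186.69443521] [347.84842751 183.35484669]
top 0.22 [339.39686134 167.56285785] [343.4314171  163.08450372]
```

```bash
python3 - <<'E'
from h import *
c,im=load("w5"); g=cv2.cvtColor(im,6).astype(int)
for v in(26,30,34,38,41,43,45): print(v,g[v,255:280].tolist(),g[v,396:416].tolist())
cv2.imwrite("pics/w5z.png",cv2.resize(im[0:160,240:420],(720,600),interpolation=3))
t=cv2.cvtColor(cv2.imread("pics/top0.png"),6)
for u in(338,345,352): print(u,t[165:195,u].tolist())
E
```

```text
26 [87, 88, 88, 87, 86, 87, 87, 87, 87, 86, 120, 166, 181, 183, 183, 182, 183, 182, 182, 183, 183, 182, 183, 183, 183] [178, 178, 178, 177, 178, 178, 178, 178, 178, 178, 178, 178, 178, 177, 170, 160, 157, 157, 156, 156]
30 [87, 88, 88, 86, 86, 86, 87, 87, 87, 85, 120, 167, 184, 185, 185, 185, 185, 185, 184, 185, 185, 184, 186, 184, 185] [184, 184, 184, 183, 183, 183, 184, 183, 183, 183, 183, 182, 182, 181, 164, 150, 157, 156, 154, 154]
34 [87, 87, 87, 87, 86, 86, 86, 86, 86, 85, 119, 166, 183, 185, 185, 185, 185, 184, 184, 184, 184, 184, 185, 184, 184] [184, 185, 184, 185, 184, 185, 184, 185, 185, 185, 184, 184, 185, 181, 170, 163, 161, 160, 159, 158]
38 [87, 87, 87, 86, 84, 86, 86, 86, 86, 84, 115, 160, 176, 177, 177, 177, 177, 177, 177, 178, 177, 178, 177, 177, 178] [181, 180, 181, 180, 181, 181, 181, 181, 181, 180, 180, 181, 179, 166, 153, 158, 157, 155, 155, 156]
41 [87, 87, 87, 86, 85, 85, 86, 86, 86, 85, 112, 153, 169, 171, 171, 171, 171, 171, 171, 171, 172, 171, 171, 172, 172] [181, 180, 180, 181, 180, 181, 180, 180, 180, 181, 180, 180, 178, 162, 146, 153, 154, 154, 155, 155]
43 [87, 87, 87, 85, 85, 85, 87, 85, 85, 85, 84, 95, 107, 110, 110, 110, 109, 109, 108, 109, 109, 109, 110, 111, 110] [137, 137, 138, 138, 139, 139, 139, 140, 140, 142, 142, 139, 143, 154, 158, 158, 157, 154, 153, 155]
45 [87, 87, 86, 84, 85, 86, 86, 85, 84, 85, 85, 86, 86, 85, 84, 85, 85, 84, 85, 84, 83, 84, 83, 84, 83] [83, 83, 83, 83, 83, 83, 84, 82, 91, 114, 133, 151, 160, 160, 158, 155, 154, 158, 161, 161]
338 [156, 156, 151, 128, 89, 71, 97, 152, 181, 188, 185, 168, 137, 140, 162, 180, 187, 185, 184, 169, 124, 84, 70, 63, 65, 68, 74, 106, 157, 173]
345 [156, 148, 113, 80, 75, 117, 173, 190, 187, 186, 180, 179, 184, 178, 171, 181, 186, 184, 167, 110, 74, 63, 58, 64, 66, 68, 69, 67, 65, 58]
352 [145, 98, 73, 90, 142, 173, 164, 153, 153, 171, 182, 185, 180, 179, 183, 186, 173, 135, 90, 72, 56, 58, 67, 69, 84, 123, 155, 157, 136, 111]
```

View pics/w5z.png

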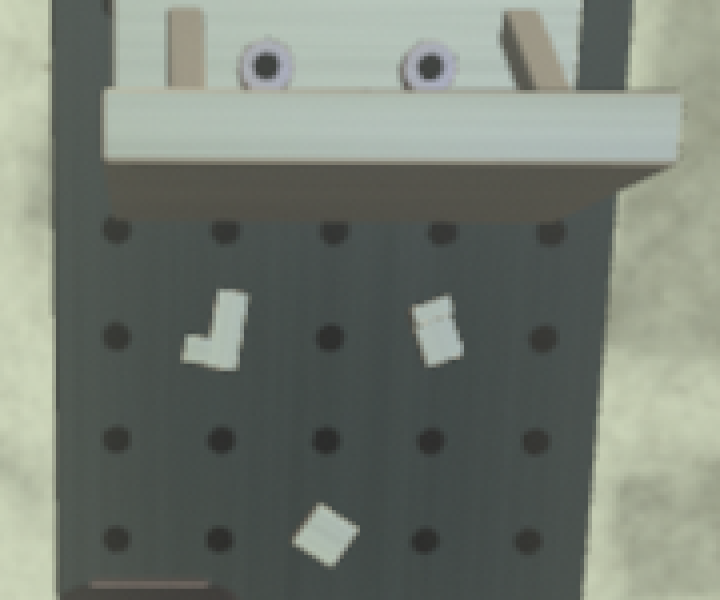

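The shaded trapezoid, zoom rows 160–220, is the bracket's face. Its top edge is at picture row 43, which puts it 0.152 m from the plate's front edge. The chips sit 27, 28 and 81 mm in front of the face. I'll lay the scraper along the plate's x on its -y side and sweep towards +y.

Call:
send_rows(
  rows=[
    [20, -21, 0, 0, 0, -0.004],
    [21, -21, -20, 0, 0, -0.004],
    [21, -22, -35, 0, 0, 0],
    [21, -21, -35, 0, 0, 0],
    [0, 0, -35, 0, 0, 0],
    [0, 0, -30, 0, 0, 0],
    [0, 0, 0, 0, 0, 0],
    [0, 0, 0, 0, 0, 0],
  ],
)

```text
time: 6.35
tool_pos: [0.5909, -0.0664, 0.108]
ee_rot: [-3.139, 0.005, 0.202]
wrist_force: [1.1, 0.1, -1.0]
width: 0.0241
finger_force: 30.0
```

```bash
python3 - <<'E'
from h import *
c,im=load("w5"); x0=.4777
print("foot s",ray(c,330,58.7,.016)@ex-x0)
o=sensors.get_obs(); print(o["time"],o["tool_pos"],o["ee_rot"],o["wrist_force"],"want .5959 -.0721",o["qvel"].round(2))
E
```

```text
foot s 0.15232997611762167
6.35 [ 0.59093549 -0.06644485  0.10800474] [-3.1393911   0.00468247  0.20179798] [ 1.11327003  0.13574063 -1.0476611 ] want .5959 -.0721 [-0.   -0.05 -0.09 -0.   -0.   -0.  ]
```

Call:
send_rows(
  rows=[
    [5, -6, -15, 0, 0, 0],
    [0, 0, -15, 0, 0, 0],
    [0, 0, -4, 0, 0, 0],
    [0, 0, 0, 0, 0, 0],
    [0, 0, 0, 0, 0, 0],
  ],
)

```text
time: 6.77
tool_pos: [0.5986, -0.0737, 0.0784]
ee_rot: [3.14, -0.003, 0.201]
wrist_force: [0.1, 1.1, -1.5]
width: 0.024
finger_force: 30.0
```

Call:
send_rows(
  rows=[
    [-1, 1, -5, 0, 0, 0],
    [0, 0, -4, 0, 0, 0],
    [0, 0, -2, 0, 0, 0],
    [0, 0, 0, 0, 0, 0],
    [0, 0, 0, 0, 0, 0],
  ],
)

```text
time: 7.18
tool_pos: [0.5969, -0.073, 0.0664]
ee_rot: [3.141, -0.001, 0.2]
wrist_force: [-1.9, 0.7, 6.3]
width: 0.0238
finger_force: 30.0
```

Call:
send_rows(
  rows=[
    [-0.8, 3.9, 0.4, 0, 0, 0],
    [-1.6, 7.8, 0, 0, 0, 0],
    [-1.6, 7.8, 0, 0, 0, 0],
    [-1.6, 7.8, 0, 0, 0, 0],
    [-1.6, 7.8, 0, 0, 0, 0],
    [-1.6, 7.8, 0, 0, 0, 0],
    [-1.6, 7.8, 0, 0, 0, 0],
    [-1.6, 7.8, 0, 0, 0, 0],
  ],
)

```text
time: 7.85
tool_pos: [0.5852, -0.0145, 0.0664]
ee_rot: [3.139, -0.002, 0.2]
wrist_force: [0.5, -3.4, 5.6]
width: 0.0238
finger_force: 30.0
```

Call:
send_rows(
  rows=[
    [-1.6, 7.8, 0, 0, 0, 0],
    [-1.6, 7.8, 0, 0, 0, 0],
    [-1.6, 7.8, 0, 0, 0, 0],
    [-1.6, 7.8, 0, 0, 0, 0],
    [-1.6, 7.8, 0, 0, 0, 0],
    [-1.6, 7.8, 0, 0, 0, 0],
    [-1.6, 7.8, 0, 0, 0, 0],
    [-1.6, 7.8, 0, 0, 0, 0],
  ],
)

```text
time: 8.52
tool_pos: [0.5723, 0.0479, 0.0664]
ee_rot: [3.139, -0.002, 0.2]
wrist_force: [0.7, -2.9, 6.3]
width: 0.0236
finger_force: 30.0
```

Call:
send_rows(
  rows=[
    [-1.6, 7.8, 0, 0, 0, 0],
    [-1.6, 7.8, 0, 0, 0, 0],
    [-1.6, 7.8, 0, 0, 0, 0],
    [-1.6, 7.8, 0, 0, 0, 0],
    [-1.6, 7.8, 0, 0, 0, 0],
    [-1.6, 7.8, 0, 0, 0, 0],
    [0, 0, 0, 0, 0, 0],
  ],
)

```text
time: 9.1
tool_pos: [0.5613, 0.0964, 0.0646]
ee_rot: [-3.14, 0.001, 0.202]
wrist_force: [1.0, -0.0, -1.4]
width: 0.024
finger_force: 30.0
```

Call:
send_rows(
  rows=[
    [0, 0, 35, 0, 0, 0],
    [0, 0, 30, 0, 0, 0],
    [-25, 28, 0, 0, 0, -0.077],
    [-25, 28, 0, 0, 0, -0.077],
    [-25, 28, 0, 0, 0, -0.077],
    [-25, 28, 0, 0, 0, -0.077],
    [-25, 28, 0, 0, 0, -0.077],
    [-25, 28, 0, 0, 0, -0.077],
  ],
)

```text
time: 9.77
tool_pos: [0.4108, 0.2634, 0.1303]
ee_rot: [-3.142, -0.0, -0.267]
wrist_force: [1.7, 0.4, -1.1]
width: 0.0237
finger_force: 30.0
```

Call:
send_rows(
  rows=[
    [0, 0, -20, 0, 0, 0],
    [0, 0, -20, 0, 0, 0],
    [0, 0, -10, 0, 0, 0],
    [0, 0, -5, 0, 0, 0],
    [0, 0, 0, 0, 0, 0],
    [0, 0, 0, 0, 0, 0],
  ],
)

```text
time: 10.27
tool_pos: [0.4127, 0.2623, 0.0756]
ee_rot: [-3.142, -0.0, -0.263]
wrist_force: [0.1, -0.2, -1.0]
width: 0.0237
finger_force: 30.0
```

Call:
send_rows(
  rows=[
    [0, 0, -10, 0, 0, 0],
    [0, 0, -8, 0, 0, 0],
    [0, 0, -4, 0, 0, 0],
    [0, 0, -2, 0, 0, 0],
    [0, 0, -1, 0, 0, 0],
    [0, 0, 0, 0, 0, 0],
  ],
)

```text
time: 10.77
tool_pos: [0.4123, 0.2626, 0.0504]
ee_rot: [-3.141, -0.0, -0.262]
wrist_force: [0.6, -0.3, -0.7]
width: 0.0238
finger_force: 30.0
```

Call:
send_rows(
  rows=[
    [0, 0, -0.3, 0, 0, 0],
    [0, 0, 0, 0, 0, 0],
    [0, 0, 0, 0, 0, 0],
    [0, 0, 0, 0, 0, 0],
    [0, 0, 0, 0, 0, 0],
    [0, 0, 0, 0, 0, 0],
  ],
  grip=80,
)

```text
time: 11.27
tool_pos: [0.4122, 0.2626, 0.05]
ee_rot: [-3.142, -0.0, -0.262]
wrist_force: [0.4, -1.3, 0.3]
width: 0.0603
finger_force: 0.0
```

Call:
send_rows(
  rows=[
    [0, 0, 30, 0, 0, 0],
    [0, 0, 35, 0, 0, 0],
    [0, 0, 35, 0, 0, 0],
    [10, -30, 35, 0, 0, 0],
    [18, -38, 30, 0, 0, 0],
    [18, -38, 25, 0, 0, 0],
    [18, -38, 10, 0, 0, 0],
    [18, -38, 0, 0, 0, 0],
  ],
)

```text
time: 11.93
tool_pos: [0.4879, 0.0977, 0.2402]
ee_rot: [-3.139, -0.007, -0.261]
wrist_force: [0.7, 0.7, -0.3]
width: 0.0799
finger_force: 0.0
```

Call:
send_rows(
  rows=[
    [16, -38, 0, 0, 0, 0],
    [16, -38, 0, 0, 0, 0],
    [0, 0, 0, 0, 0, 0],
    [0, 0, 0, 0, 0, 0],
  ],
)

```text
time: 12.27
tool_pos: [0.5183, 0.0208, 0.2355]
ee_rot: [3.142, 0.001, -0.267]
wrist_force: [-0.4, 0.9, -0.4]
width: 0.08
finger_force: 0.0
```

```bash
python3 -c "
from h import *
look('w6')"
```

```text
t 12.27 tcp [0.5183 0.0208 0.2355] [ 3.1415e+00  1.1000e-03 -2.6650e-01] F [-0.4  0.9 -0.4] w 0.08
```

View pics/w6.png

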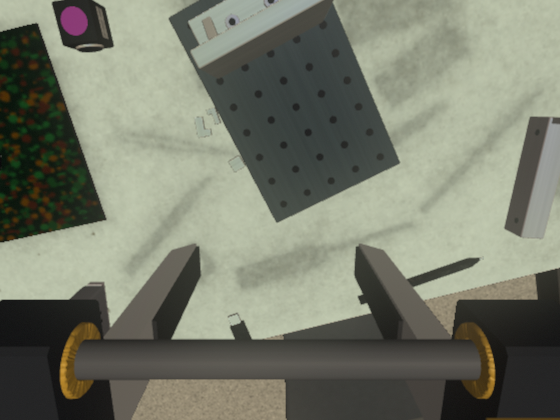

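The plate is clear and all three chips are on the desk, at about (202,127), (213,116) and (236,162), close to the plate's left edge. Next I'll check the chip nearest the plate and measure the square's stock top from w1 and w2.

```bash
python3 - <<'E'
from h import *
p0=ex*.4777+ey*(-.133)
c,im=load("w6"); 
g=cv2.cvtColor(im,6).astype(int)
print(np.abs(g[104:126:2,194:232:1]).tolist().__len__())
for v in range(106,136,3): print(v,g[v,192:234].tolist())
for u,v in((213,116),(218,118),(202,127),(236,162),(243,160)):
    for z in(.0,.008): q=ray(c,u,v,z)-p0; print((u,v),z,round(q@ex,4),round(q@ey,4))
# square
for n in("w1","w2"):
    c,im=load(n); b=im.astype(int); m=((b[:,:,0]-b[:,:,2]>12)&(b.sum(2)>420)).astype(np.uint8)
    N,l,st,ce=cv2.connectedComponentsWithStats(m)
    k=1+np.argmax(st[1:,4]); cnt=cv2.findContours((l==k).astype(np.uint8),0,1)[0][0]
    print(n,st[k],ce[k]); print(cv2.approxPolyDP(cnt,3,True)[:,0].tolist())
    W=np.array([ray(c,*q,.03)[:2]*1000 for q in cnt[:,0]],np.float32); print(cv2.minAreaRect(W))
    v0=int(ce[k][1]); u0=int(ce[k][0]); print(b[v0,u0-35:u0+30].sum(1).tolist())
E
```

```text
11
106 [181, 182, 184, 185, 185, 182, 179, 179, 183, 184, 183, 181, 180, 180, 179, 180, 180, 180, 177, 176, 176, 176, 144, 80, 73, 75, 75, 74, 73, 72, 72, 72, 73, 73, 72, 73, 72, 66, 54, 48, 48, 48]
109 [182, 182, 182, 183, 183, 183, 182, 181, 182, 183, 184, 184, 182, 173, 169, 174, 166, 156, 162, 166, 165, 163, 158, 129, 80, 70, 73, 75, 75, 74, 73, 72, 72, 72, 72, 73, 72, 69, 60, 50, 46, 46]
112 [183, 182, 183, 184, 187, 188, 188, 188, 188, 186, 184, 183, 181, 182, 171, 159, 165, 162, 158, 159, 165, 165, 163, 159, 135, 99, 85, 72, 75, 75, 75, 74, 72, 72, 72, 73, 73, 73, 73, 71, 70, 71]
115 [184, 184, 184, 185, 186, 185, 184, 183, 183, 181, 180, 181, 181, 183, 183, 178, 167, 166, 176, 168, 154, 164, 164, 163, 159, 135, 134, 136, 85, 73, 74, 76, 74, 72, 71, 72, 72, 73, 74, 73, 73, 71]
118 [182, 176, 176, 179, 172, 167, 166, 166, 169, 166, 148, 155, 179, 179, 179, 179, 178, 179, 177, 179, 176, 166, 164, 165, 163, 158, 132, 134, 162, 126, 70, 73, 75, 75, 73, 72, 71, 72, 72, 73, 73, 73]
121 [187, 183, 172, 166, 170, 168, 167, 165, 166, 168, 147, 128, 161, 177, 180, 183, 183, 181, 181, 18
[... 755 characters left out ...]
54, 172, 169, 167, 166, 167, 168, 168, 166, 167, 168, 168, 168, 152, 137, 165, 181, 181, 179, 178, 177, 177, 177, 178, 182, 183, 181, 180, 181, 183, 183, 170, 124, 71, 75, 75, 75]
(213, 116) 0.0 0.1253 0.0779
(213, 116) 0.008 0.1248 0.0767
(218, 118) 0.0 0.1213 0.0744
(218, 118) 0.008 0.1209 0.0732
(202, 127) 0.0 0.1208 0.0933
(202, 127) 0.008 0.1204 0.0917
(236, 162) 0.0 0.0737 0.0793
(236, 162) 0.008 0.0743 0.078
(243, 160) 0.0 0.0723 0.0718
(243, 160) 0.008 0.0729 0.0707Traceback (most recent call last):
  File "<stdin>", line 13, in <module>
    return _wrapfunc(a, 'argmax', axis=axis, out=out, **kwds)
    return bound(*args, **kwds)
ValueError: attempt to get argmax of an empty sequence
```

```bash
python3 - <<'E'
from h import *
for n,roi in(("w1",None),("w2",(400,40,500,175))):
    c,im=load(n); b=im.astype(int); d=b[:,:,0]-b[:,:,2]
    if n=="w2": print(b[110,415:465].tolist()[::4])
    m=((d>5)&(b.sum(2)>330)).astype(np.uint8)
    m=cv2.morphologyEx(m,cv2.MORPH_OPEN,np.ones((3,3)))
    N,l,st,ce=cv2.connectedComponentsWithStats(m)
    for k in range(1,N):
        if not 800<st[k][4]<20000: continue
        cnt=cv2.findContours((l==k).astype(np.uint8),0,1)[0][0]
        W=np.array([ray(c,*map(float,q),.03)[:2]*1000 for q in cnt[:,0]],np.float32); print(n,st[k],ce[k].round(),cv2.minAreaRect(W),cv2.approxPolyDP(cnt,3,True)[:,0].tolist())
E
```

```text
[[171, 195, 188], [120, 135, 132], [75, 82, 84], [75, 81, 83], [163, 156, 153], [168, 160, 157], [166, 159, 155], [162, 155, 152], [166, 158, 155], [141, 154, 152], [138, 157, 151], [137, 157, 150], [128, 147, 141]]
w2 [ 424   56   39   88 1696] [443.  98.] ((466.2732849121094, -238.31057739257812), (21.599834442138672, 88.59425354003906), 71.55277252197266) [[462, 59], [442, 56], [424, 138], [427, 143], [436, 137], [441, 143]]
```

Call:
send_rows(
  rows=[
    [-11, -37, 0, 0, 0, -0.008],
    [-11, -37, 0, 0, 0, -0.008],
    [-11, -37, 0, 0, 0, -0.008],
    [-11, -37, 0, 0, 0, -0.008],
    [-11, -37, 0, 0, 0, -0.008],
    [-11, -37, 0, 0, 0, -0.008],
    [-11, -37, 0, 0, 0, -0.008],
    [0, 0, 0, 0, 0, 0],
  ],
  grip=70,
)

```text
time: 12.98
tool_pos: [0.4393, -0.2401, 0.2359]
ee_rot: [3.138, 0.0, -0.323]
wrist_force: [-0.2, -0.2, -0.5]
width: 0.0699
finger_force: 0.0
```

Call:
send_rows(
  rows=[
    [0, 0, 0, 0, 0, 0],
    [0, 0, 0, 0, 0, 0],
  ],
)

```text
time: 13.15
tool_pos: [0.4414, -0.2346, 0.2361]
ee_rot: [-3.141, -0.0, -0.316]
wrist_force: [-0.8, 0.5, -0.4]
width: 0.0699
finger_force: 0.0
```

```bash
python3 - <<'E'
from h import *
c,im=look('w7'); b=im.astype(int); g=cv2.GaussianBlur(cv2.cvtColor(im,6),(3,3),0).astype(int)
cen=np.array([.455,-.24,.03]); q=proj(c,cen); print(q)
d=b[:,:,0]-b[:,:,2]
m=((d>4)).astype(np.uint8); m=cv2.morphologyEx(m,cv2.MORPH_OPEN,np.ones((3,3)))
N,l,st,ce=cv2.connectedComponentsWithStats(m)
for k in range(1,N):
    if not 1000<st[k][4]<30000: continue
    cnt=cv2.findContours((l==k).astype(np.uint8),0,1)[0][0]
    W=np.array([ray(c,*map(float,p),.03)[:2]*1000 for p in cnt[:,0]],np.float32); print(st[k],ce[k].round(),cv2.minAreaRect(W),cv2.approxPolyDP(cnt,3,True)[:,0].tolist())
v=int(q[1]);print(g[v,200:360:3].tolist())
E
```

```text
t 13.15 tcp [ 0.4414 -0.2346  0.2361] [-3.1406e+00 -1.0000e-04 -3.1640e-01] F [-0.8  0.5 -0.4] w 0.0699
[278.73386016 173.96494106]
[ 386    0  171   67 6038] [452.  22.] ((522.4777221679688, -437.83697509765625), (147.9033966064453, 53.82455825805664), 71.86599731445312) [[386, 0], [408, 66], [556, 1]]
[142, 147, 148, 153, 159, 163, 167, 168, 172, 174, 173, 174, 174, 176, 177, 177, 175, 174, 177, 177, 170, 141, 147, 146, 146, 145, 144, 146, 142, 160, 159, 153, 144, 142, 141, 139, 136, 133, 131, 132, 133, 135, 134, 132, 132, 135, 142, 145, 148, 149, 147, 141, 136, 135]
```

View pics/w7.png

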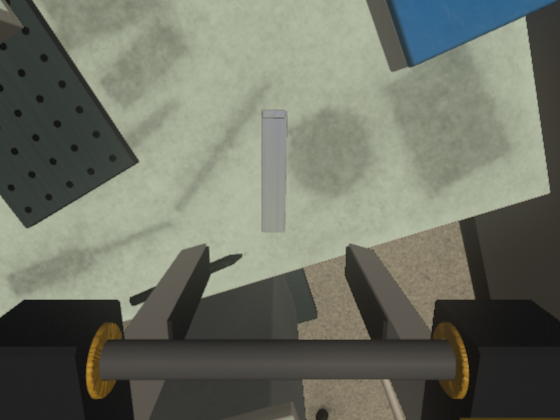

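The stock's top spans columns 262–286 down to its near end at row 232, with the blade's top at rows 110–117. That's my last allowed picture, so from here it's numbers only.

```bash
python3 - <<'E'
from h import *
c,im=load('w7'); g=cv2.GaussianBlur(im,(3,3),0)[:,:,1].astype(float)
E=[[],[]]
for v in range(135,226,6):
    d=np.abs(np.diff(g[v])); E[0].append((255+np.argmax(d[255:270])+.5,v)); E[1].append((279+np.argmax(d[279:293])+.5,v))
print([e[0] for e in E[0]],[e[0] for e in E[1]])
d=np.abs(np.diff(g[:,274])); near=222+np.argmax(d[222:242])+.5; print("near row",near, g[100:128,274].round().tolist())
Ls=[]
for e in E:
    P=np.array([ray(c,*p,.03)[:2] for p in e],np.float32); v=cv2.fitLine(P,cv2.DIST_HUBER,0,.01,.01).ravel(); print(v,np.arctan2(v[1],v[0])); Ls.append(v)
yaw=np.mean([np.arctan(v[1]/v[0]) for v in Ls]); a=np.array([np.cos(yaw),np.sin(yaw)]); n=np.array([-a[1],a[0]])
off=[v[2:]@n for v in Ls]; N=ray(c,274,near,.03)[:2]@a; B=ray(c,274,110,.084)[:2]@a
print("yaw",yaw,"width",off[0]-off[1],"near",N,"blade back",B,"len",B-N)
print("centre from near",a*(N+.06)+n*np.mean(off),"from back",a*(B-.06)+n*np.mean(off), sensors.get_obs()["tool_pos"])
E
```

```text
[np.float64(260.5), np.float64(260.5), np.float64(260.5), np.float64(260.5), np.float64(260.5), np.float64(260.5), np.float64(260.5), np.float64(260.5), np.float64(260.5), np.float64(260.5), np.float64(260.5), np.float64(260.5), np.float64(260.5), np.float64(260.5), np.float64(260.5), np.float64(260.5)] [np.float64(287.5), np.float64(286.5), np.float64(285.5), np.float64(285.5), np.float64(286.5), np.float64(286.5), np.float64(285.5), np.float64(286.5), np.float64(285.5), np.float64(285.5), np.float64(285.5), np.float64(285.5), np.float64(285.5), np.float64(285.5), np.float64(285.5), np.float64(284.5)]
near row 232.5 [169.0, 171.0, 172.0, 171.0, 171.0, 171.0, 171.0, 171.0, 168.0, 157.0, 147.0, 147.0, 148.0, 148.0, 148.0, 148.0, 142.0, 127.0, 126.0, 139.0, 146.0, 146.0, 146.0, 146.0, 146.0, 146.0, 146.0, 145.0]
[ 0.9467195  -0.32205924  0.45929423 -0.22267783] -0.3279038
[ 0.9468571  -0.32165447  0.44666663 -0.24456768] -0.32747632
yaw -0.32769006 width 0.024789333 near 0.4479161121185857 blade back 0.5681955479297391 len 0.12027943581115347
centre from near [ 0.45662218 -0.23486074] from back [ 0.45688674 -0.23495068] [ 0.44159721 -0.23432926  0.23616092]
```

Call:
send_rows(
  rows=[
    [8, -0.5, -30, 0, 0, -0.006],
    [7, 0, -36, 0, 0, -0.006],
    [0, 0, -36, 0, 0, 0],
    [0, 0, -36, 0, 0, 0],
    [0, 0, -20, 0, 0, 0],
    [0, 0, 0, 0, 0, 0],
    [0, 0, 0, 0, 0, 0],
    [0, 0, 0, 0, 0, 0],
  ],
)

```text
time: 13.87
tool_pos: [0.4576, -0.2364, 0.0801]
ee_rot: [3.141, -0.003, -0.328]
wrist_force: [0.4, -0.6, 0.9]
width: 0.0697
finger_force: 0.0
```

Call:
send_rows(
  rows=[
    [-0.5, 1, -20, 0, 0, 0],
    [0, 0, -15, 0, 0, 0],
    [0, 0, -8, 0, 0, 0],
    [0, 0, -4, 0, 0, 0],
    [0, 0, 0, 0, 0, 0],
    [0, 0, 0, 0, 0, 0],
  ],
)

```text
time: 14.37
tool_pos: [0.4563, -0.2363, 0.0324]
ee_rot: [3.141, -0.002, -0.33]
wrist_force: [0.4, -0.7, -0.7]
width: 0.0698
finger_force: 0.0
```

Call:
send_rows(
  rows=[
    [0, 0, 0, 0, 0, 0],
    [0, 0, 0, 0, 0, 0],
    [0, 0, 0, 0, 0, 0],
    [0, 0, 0, 0, 0, 0],
    [0, 0, 0, 0, 0, 0],
    [0, 0, 0, 0, 0, 0],
    [0, 0, 0, 0, 0, 0],
    [0, 0, 0, 0, 0, 0],
  ],
  grip=15,
)

```text
time: 15.03
tool_pos: [0.4555, -0.2357, 0.031]
ee_rot: [-3.141, 0.0, -0.33]
wrist_force: [0.4, 0.5, 0.2]
width: 0.024
finger_force: 30.0
```

Call:
send_rows(
  rows=[
    [0, 0, 0, 0, 0, 0],
    [0, 0, 0, 0, 0, 0],
    [0, 0, 0, 0, 0, 0],
  ],
)

```text
time: 15.28
tool_pos: [0.4555, -0.2357, 0.031]
ee_rot: [-3.141, 0.0, -0.33]
wrist_force: [0.5, -0.0, 1.1]
width: 0.0238
finger_force: 30.0
```

The square is held. Now I lift it, turn it to the plate's yaw, and stage it over the plate about 30 mm short of the bracket.

Call:
send_rows(
  rows=[
    [0, 0, 30, 0, 0, 0],
    [0, 0, 35, 0, 0, 0],
    [10, 22, 20, 0, 0, 0.06],
    [15, 32, 5, 0, 0, 0.08],
    [15, 32, 0, 0, 0, 0.08],
    [15, 32, 0, 0, 0, 0.08],
    [15, 32, 0, 0, 0, 0.08],
    [15, 32, 0, 0, 0, 0.08],
  ],
)

```text
time: 15.95
tool_pos: [0.5404, -0.0522, 0.1203]
ee_rot: [-3.142, 0.001, 0.133]
wrist_force: [-0.4, -0.7, -2.2]
width: 0.0241
finger_force: 30.0
```

Call:
send_rows(
  rows=[
    [10, 24, 0, 0, 0, 0.06],
    [0, 0, 0, 0, 0, 0],
    [0, 0, 0, 0, 0, 0],
    [0, 0, 0, 0, 0, 0],
  ],
)

```text
time: 16.28
tool_pos: [0.5498, -0.0301, 0.1202]
ee_rot: [3.141, 0.002, 0.19]
wrist_force: [-0.5, 0.0, -2.3]
width: 0.0237
finger_force: 30.0
```

```bash
cat >> h.py <<'E'
def st():
    o=sensors.get_obs(); q=o["tool_pos"]-np.array([.4946,-.0354,0]); F=o["wrist_force"]
    print("t",round(o["time"],2),"s,y,z mm",(1000*np.array([q@ex,q@ey,q[2]])).round(1),"rot",o["ee_rot"].round(4),"Fx,y,z plate",np.round([F@ex,F@ey,F[2]],1),"T",np.round([o["wrist_torque"]@ex,o["wrist_torque"]@ey,o["wrist_torque"][2]],2),"w",round(o["width"],4))
E
python3 -c "
from h import *
st()
c,im=look('w8')
b=proj(c,[*(sensors.get_obs()['tool_pos'][:2]+ex[:2]*.0615),.16]);print(b)"
```

```text
t 16.28 s,y,z mm [ 55.2  -5.8 120.2] rot [3.1413e+00 2.0000e-03 1.8950e-01] Fx,y,z plate [-0.5  0.1 -2.3] T [-0.05  0.02 -0.02] w 0.0237
t 16.28 tcp [ 0.5498 -0.0301  0.1202] [3.1413e+00 2.0000e-03 1.8950e-01] F [-0.5  0.  -2.3] w 0.0237
[279.25010839 156.53784768]
```

Call:
send_rows(
  rows=[
    [-1.2, 6, -15, 0, 0, 0.01],
    [0, 0, -20, 0, 0, 0],
    [0, 0, -15, 0, 0, 0],
    [0, 0, -8, 0, 0, 0],
    [0, 0, 0, 0, 0, 0],
    [0, 0, 0, 0, 0, 0],
  ],
)

```text
time: 16.83
tool_pos: [0.549, -0.0246, 0.0629]
ee_rot: [-3.142, 0.001, 0.198]
wrist_force: [0.4, 1.1, -1.4]
width: 0.0237
finger_force: 30.0
```

```bash
python3 -c "
from h import *
st()"
```

```text
t 16.83 s,y,z mm [55.4 -0.2 62.9] rot [-3.1416e+00  7.0000e-04  1.9830e-01] Fx,y,z plate [ 0.6  1.  -1.4] T [0.01 0.02 0.05] w 0.0237
```

Call:
send_rows(
  rows=[
    [0, 0, -6, 0, 0, 0.002],
    [0, 0, -5, 0, 0, 0],
    [0, 0, -3, 0, 0, 0],
    [0, 0, -1, 0, 0, 0],
    [0, 0, 0, 0, 0, 0],
    [0, 0, 0, 0, 0, 0],
  ],
)

```text
time: 17.33
tool_pos: [0.5494, -0.0237, 0.0481]
ee_rot: [3.141, -0.0, 0.202]
wrist_force: [-0.5, -0.5, -2.8]
width: 0.0241
finger_force: 30.0
```

Call:
send_rows(
  rows=[
    [0, 0, -0.5, 0, 0, 0],
    [0, 0, -0.5, 0, 0, 0],
    [0, 0, 0, 0, 0, 0],
  ],
)

```text
time: 17.58
tool_pos: [0.5493, -0.0237, 0.0471]
ee_rot: [3.141, -0.0, 0.202]
wrist_force: [-0.5, -0.9, -2.5]
width: 0.0238
finger_force: 30.0
```

Nearly down. I'll go forward to about 6 mm short of the bracket, barely above the plate, then touch down.

Call:
send_rows(
  rows=[
    [5, 1, 0.3, 0, 0, 0],
    [7, 1.4, 0, 0, 0, 0],
    [7, 1.4, 0, 0, 0, 0],
    [6, 1.2, 0, 0, 0, 0],
    [3, 0.6, 0, 0, 0, 0],
    [0, 0, 0, 0, 0, 0],
    [0, 0, 0, 0, 0, 0],
  ],
)

```text
time: 18.17
tool_pos: [0.5774, -0.0181, 0.0471]
ee_rot: [-3.142, 0.001, 0.202]
wrist_force: [0.6, -0.5, -2.6]
width: 0.0239
finger_force: 30.0
```

Call:
send_rows(
  rows=[
    [0, 0, -0.5, 0, 0, 0],
    [0, 0, -0.5, 0, 0, 0],
    [0, 0, -0.3, 0, 0, 0],
    [0, 0, 0, 0, 0, 0],
    [0, 0, 0, 0, 0, 0],
  ],
)

```text
time: 18.58
tool_pos: [0.5773, -0.0181, 0.047]
ee_rot: [3.141, -0.001, 0.202]
wrist_force: [-3.6, 0.4, 5.6]
width: 0.0239
finger_force: 30.0
```

```bash
python3 -c "
from h import *
st()"
```

```text
t 18.58 s,y,z mm [84.5  0.5 47. ] rot [ 3.1415e+00 -6.0000e-04  2.0180e-01] Fx,y,z plate [-3.5  1.1  5.6] T [ 0.25  0.52 -0.03] w 0.0239
```

Call:
send_rows(
  rows=[
    [1.5, 0.3, 0, 0, 0, 0],
    [1.5, 0.3, 0, 0, 0, 0],
    [1, 0.2, 0, 0, 0, 0],
    [0.5, 0.1, 0, 0, 0, 0],
    [0, 0, 0, 0, 0, 0],
    [0, 0, 0, 0, 0, 0],
  ],
)

```text
time: 19.08
tool_pos: [0.5815, -0.0178, 0.047]
ee_rot: [3.141, 0.001, 0.202]
wrist_force: [-4.8, -0.8, 5.6]
width: 0.0239
finger_force: 30.0
```

```bash
python3 -c "
from h import *
st()"
```

```text
t 19.08 s,y,z mm [88.7  0.  47. ] rot [3.1406e+00 6.0000e-04 2.0170e-01] Fx,y,z plate [-4.9  0.2  5.6] T [0.1  0.69 0.05] w 0.0239
```

Call:
send_rows(
  rows=[
    [0.5, 0.1, 0, 0, 0, 0],
    [0.5, 0.1, 0, 0, 0, 0],
    [0, 0, 0, 0, 0, 0],
    [0, 0, 0, 0, 0, 0],
  ],
)

```text
time: 19.42
tool_pos: [0.5824, -0.0176, 0.047]
ee_rot: [3.141, 0.001, 0.202]
wrist_force: [-4.4, -0.3, 5.8]
width: 0.0238
finger_force: 30.0
```

```bash
python3 -c "
from h import *
st()"
```

```text
t 19.42 s,y,z mm [89.6 -0.  47. ] rot [3.1405e+00 7.0000e-04 2.0170e-01] Fx,y,z plate [-4.4  0.6  5.8] T [ 0.1  0.7 -0. ] w 0.0238
```

Call:
send_rows(
  rows=[
    [0.5, 0.1, 0, 0, 0, 0],
    [0.5, 0.1, 0, 0, 0, 0],
    [0, 0, 0, 0, 0, 0],
  ],
)

```text
time: 19.67
tool_pos: [0.5834, -0.0175, 0.047]
ee_rot: [3.141, 0.001, 0.202]
wrist_force: [-4.8, -0.5, 6.5]
width: 0.0237
finger_force: 30.0
```

Call:
send_rows(
  rows=[
    [0.5, 0.1, 0, 0, 0, 0],
    [0.5, 0.1, 0, 0, 0, 0],
    [0, 0, 0, 0, 0, 0],
  ],
)

```text
time: 19.92
tool_pos: [0.5834, -0.0175, 0.047]
ee_rot: [3.141, 0.003, 0.202]
wrist_force: [-8.4, -1.9, 7.8]
width: 0.0237
finger_force: 30.0
```

```bash
python3 -c "
from h import *
st()"
```

```text
t 19.92 s,y,z mm [90.6 -0.1 47. ] rot [3.1406 0.0033 0.2017] Fx,y,z plate [-8.6 -0.2  7.8] T [0.07 1.1  0.04] w 0.0237
```

Call:
send_rows(
  rows=[
    [0.5, 0.1, -0.7, 0, 0, 0],
    [0.5, 0.1, -0.7, 0, 0, 0],
    [0, 0, -0.5, 0, 0, 0],
    [0, 0, 0, 0, 0, 0],
    [0, 0, 0, 0, 0, 0],
  ],
)

```text
time: 20.33
tool_pos: [0.5835, -0.0174, 0.0469]
ee_rot: [3.141, 0.005, 0.202]
wrist_force: [-13.4, -2.1, 17.2]
width: 0.0239
finger_force: 30.0
```

```bash
python3 -c "
from h import *
st()"
```

```text
t 20.33 s,y,z mm [90.7 -0.1 46.9] rot [3.1405 0.0051 0.2018] Fx,y,z plate [-13.6   0.6  17.2] T [0.33 2.2  0.08] w 0.0239
```

Call:
send_rows(
  rows=[
    [0, 0, 0, 0.0005, -0.0025, 0],
    [0, 0, 0, 0.0005, -0.0025, 0],
    [0, 0, 0, 0, 0, 0],
    [0, 0, 0, 0, 0, 0],
  ],
)

```text
time: 20.67
tool_pos: [0.5835, -0.0175, 0.047]
ee_rot: [3.14, -0.0, 0.202]
wrist_force: [-11.3, -0.5, 17.3]
width: 0.0236
finger_force: 30.0
```

```bash
python3 -c "
from h import *
st()"
```

```text
t 20.67 s,y,z mm [90.7 -0.1 47. ] rot [ 3.1405 -0.      0.2018] Fx,y,z plate [-11.2   1.7  17.3] T [0.32 2.34 0.07] w 0.0236
```

Call:
send_rows(
  rows=[
    [0.5, 0.1, 0.4, 0, 0, 0],
    [0.5, 0.1, 0.3, 0, 0, 0],
    [0, 0, 0, 0, 0, 0],
    [0, 0, 0, 0, 0, 0],
    [0, 0, 0, 0, 0, 0],
    [0, 0, 0, 0, 0, 0],
  ],
)

```text
time: 21.17
tool_pos: [0.5835, -0.0175, 0.047]
ee_rot: [3.141, 0.003, 0.202]
wrist_force: [-14.6, -1.9, 16.0]
width: 0.0239
finger_force: 30.0
```

```bash
python3 -c "
from h import *
st()"
```

```text
t 21.17 s,y,z mm [90.7 -0.1 47. ] rot [3.1407e+00 2.5000e-03 2.0180e-01] Fx,y,z plate [-14.7   1.1  16. ] T [0.2  2.53 0.06] w 0.0239
```

Call:
send_rows(
  rows=[
    [0.2, 0, 0.3, 0.0005, -0.0025, 0],
    [0, 0, 0.3, 0, 0, 0],
    [0, 0, 0, 0, 0, 0],
    [0, 0, 0, 0, 0, 0],
    [0, 0, 0, 0, 0, 0],
    [0, 0, 0, 0, 0, 0],
    [0, 0, 0, 0, 0, 0],
    [0, 0, 0, 0, 0, 0],
  ],
)

```text
time: 21.83
tool_pos: [0.5835, -0.0175, 0.047]
ee_rot: [3.141, 0.001, 0.202]
wrist_force: [-13.2, -1.9, 14.2]
width: 0.0239
finger_force: 30.0
```

```bash
python3 -c "
from h import *
st()
c8,a=load('w8'); c9,b=look('w9'); st()
# drift of the square in the hand: stock/blade patch vs tool-fixed camera
g8,g9=[cv2.cvtColor(x,6).astype(np.float32) for x in(a,b)]
y,x=156,279
def edges(g):
    p=cv2.GaussianBlur(g,(3,3),0); return [ (r,p[r,255:305:2].round().astype(int).tolist()) for r in(165,200)], p[135:180:2,279].round().astype(int).tolist()
print(edges(g8));print(edges(g9))
# anything bright left on the plate: chips mask
P=[proj(c9,np.array([.4946,-.0354,.016])+ex*s+ey*yy) for s,yy in((.005,-.065),(.14,-.065),(.14,-.02),(.005,-.02),(.005,.065),(.14,.065),(.14,.02),(.005,.02))]
for q in(P[:4],P[4:]):
    m=np.zeros(g9.shape,np.uint8); cv2.fillPoly(m,[np.int32(q)],1); print((g9[m>0]>140).sum(),m.sum())
"
```

```text
t 21.83 s,y,z mm [90.7 -0.1 47. ] rot [3.1408e+00 6.0000e-04 2.0180e-01] Fx,y,z plate [-13.3   0.7  14.2] T [0.15 2.48 0.01] w 0.0239
t 21.83 tcp [ 0.5835 -0.0175  0.047 ] [3.1408e+00 6.0000e-04 2.0180e-01] F [-13.2  -1.9  14.2] w 0.0239
t 21.88 s,y,z mm [90.7 -0.1 47. ] rot [3.1408e+00 6.0000e-04 2.0180e-01] Fx,y,z plate [-13.1   0.9  13.7] T [0.18 2.49 0.1 ] w 0.0239
([(165, [199, 201, 200, 200, 198, 197, 198, 200, 200, 200, 198, 195, 193, 194, 194, 193, 193, 194, 196, 199, 201, 200, 198, 195, 192]), (200, [190, 190, 192, 194, 196, 194, 192, 193, 195, 193, 192, 191, 192, 192, 191, 190, 189, 190, 191, 192, 193, 191, 191, 193, 183])], [85, 86, 90, 94, 95, 96, 96, 96, 96, 97, 98, 98, 101, 151, 190, 193, 193, 193, 193, 193, 192, 192, 191])
([(165, [189, 191, 191, 191, 189, 189, 189, 191, 191, 191, 190, 187, 185, 185, 186, 185, 185, 185, 187, 189, 191, 191, 189, 186, 184]), (200, [185, 185, 186, 188, 190, 189, 187, 188, 189, 188, 186, 186, 187, 186, 185, 185, 184, 185, 186, 187, 187, 186, 186, 188, 178])], [207, 208, 209, 209, 208, 206, 205, 203, 202, 200, 202, 203, 200, 184, 162, 185, 191, 190, 191, 190, 189, 189, 189])
184 19350
237 19349
```

The square is steady in the corner: unmoved in the hand, tool level within 0.001 rad, about 14 N down and 13 N against the bracket, and the plate clear of chips. Handing in.

```bash
python3 -c "
from h import *
print(ticket.close_job())"
```

```text
the job is handed in; nothing more can be done
None
```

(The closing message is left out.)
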